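Clamp a battery cell and hold the enabling plunger half-way

TASK

The blue battery cell lies loose in the clamp: turn the crank clockwise (seen from above) as far as it will go, so that the sliding jaw clamps the cell firmly between the two copper contacts. Then start the load test by pressing the plunger on the yellow test station half-way down, 10 mm of its 20 mm, so that the green half of its stem has gone in and the red half still shows, never pushing it to the bottom, and finish while still holding it there. Leave the meter, the standing spare cell and the tray of green cells alone.

Things in the scene. Friction and masses are not known exactly. Their poses are not given: they have to be found in the camera images.
- clamp: cell clamp screwed to the table: aluminium base plate 265 x 84 x 16 mm, with a blue gear head 60 x 60 mm and 65 mm high at one end, then the blue sliding jaw, a black V-shaped trough and a fixed blue end post (68 mm high). Origin on the crank's upright axis, at table level. +x runs along the plate from the crank towards the end post, z up; the plate reaches from x = -45 to x = +220 mm. It stands with its x axis within 0.4 rad of the world's +x.
- crank_axis (a point): point on the crank's upright axis of rotation (centre of the circle that the knob runs on), 102 mm above the table, level with crank_knob
- crank_knob (a point): grip point of the crank's red upright knob: a cylinder 18 mm across and 40 mm tall (78 to 118 mm above the table) that spins freely on its own axis, on a steel arm (top at 77 mm above the table) 40 mm from the crank axis. This point is on the knob's axis, 102 mm above the table. It runs in a level circle of 40 mm radius.
- crank (a joint): turn of the crank, rad, growing clockwise seen from above (clamping); starts at 0 to 4.5 and has a firm end stop at 12.57 (two turns from 0). At 0 the knob lies in the clamp's +x direction from the axis. The jaw advances 10 mm a turn (20 mm at the end stop). It turns stiffly (about 1.5 to 2 N at the knob) and stays where it is left.
- jaw: blue sliding jaw block 30 x 64 x 46 mm, driven by the crank along the clamp's +x; it carries a sprung copper contact pad, 20 x 20 mm, that yields 3 N per mm. Its origin moves with it and coincides with the clamp's origin when the crank is at 0; the pad's face is 95 mm along +x of this origin, 45 mm above the table. The pad has met the seated cell when the crank is at about 9.4 rad, and is pressed in 5 mm (15 N) at the end stop.
- cell: blue battery cell, a cylinder 32 mm across and 70 mm long (140 g) lying loose in the trough along the clamp's x axis, its steel tip towards the end post. Origin at its centre, 45 mm above the table. The jaw pushes it along the trough against the fixed contact.
- fixed_contact (a point): centre of the face of the fixed copper contact on the end post, 180 mm along the clamp's +x from the crank axis, 45 mm above the table; a seated cell's centre is 35 mm from it
- station: yellow test station box fixed to the table, 100 x 100 x 60 mm, with a black collar on top (66 mm above the table) from which the plunger stands up. Origin at the centre of its underside, z up.
- plunger_top (a point): centre of the flat top of the plunger's round black cap, 48 mm across and 14 mm thick; 100 mm above the table when released, 90 mm when pressed half-way. Below the cap 20 mm of stem shows when released: the upper 10 mm red, the lower 10 mm green.
- plunger (a joint): how far the plunger is pressed straight down, m: 0 released, 0.010 half-way, 0.020 bottomed. A spring returns it: 2.5 N at first and 0.5 N more per mm (7.5 N half-way).
- meter: bystander: blue handheld multimeter lying flat, 185 x 88 x 48 mm; origin at the centre of its underside, z up
- spare_cell: bystander: a second blue cell, 32 mm across and 70 mm tall, standing upright on the table; origin at the centre of its foot, z up
- cell_tray: bystander: white tray 100 x 98 mm full of standing green cells, 70 mm high overall; origin at the centre of its underside, z up
There are look-alikes about, which are no part of the job. What is shaped like the station but purple is not meant.

How it is judged:
By the outcome, as a careful person would: the job done as asked, in the order asked, and still so for the second after the job is handed in, while the arm keeps its last pose, push and grip.
It also fails if it takes over 64 s, if anything falls off the work surface, if the arm or the gripper's body presses on something with over 40 N, if the wrist force passes 120 N, or if a joint passes its speed limit or range.

ROBOT

A 6-joint arm with a two-finger parallel gripper is mounted at the origin on the work surface. World frame = base frame: x ahead of the robot, y to its left, z up, the work surface at z = 0. Lengths are in m, angles in rad, forces in N, time in s.
With the tool pointing down it reaches from about 0.35 to 0.775 m from the base axis. Payload 5.5 kg.
Tool frame: the origin (TCP) lies at the very end of the fingers, on their centre line; the grasp point (between the pads) lies 19 mm behind it; z points along the fingers, x is the direction in which the jaws open and shut, and the axes are right-handed (so a half turn about z gives the same grasp; the last joint's range is limited). The gripper opens to 85 mm and grips with 20 to 120 N. Pads are 22 mm wide; open, the fingers measure 114 mm over their backs; the gripper's body (76 mm by 85 mm) begins 54 mm behind the grasp point. The pads swing forward as they close: fully open they stand 13 mm farther back than shut.
Start: joints at [1.16, 0.313, 0.046, 1.304, 0, 1.431], TCP at [0.154, 0.554, 0.231] pointing down, gripper open.
Joint ranges: [-2.76, 2.76], [-0.86, 1.69], [-1.03, 1.26], [-2.2, 2.34], [-1.47, 1.5], [-3.14, 3.14]. Speed limits (rad/s): [2.57, 2.57, 3.14, 3.14, 3.14, 3.14].

INTERFACE

Orientations are given as [roll, pitch, yaw] about the fixed x, y, z axes, in that order (R = Rz(yaw) Ry(pitch) Rx(roll)).
In Python, from workcell import env gives the robot as it stands. The module is installed in compiled form; this text tells all that it offers.
- The arm moves only by the tool arm_command, never from a script. Its argument "moves" is a list of rows, each a list of 7 numbers: the shift along the tool's x, y, z in mm, then the turn, a rotation vector about the tool's x, y, z in degrees, then the opening in per cent of the stroke, from 0 (shut) to 100 (fully open). A call has 1 to 20 rows; each row shifts and turns the pose as measured when the row begins, along the tool's axes as they then stand; what a row does not reach is not made up. A row lasts 1/8 s, in which the tool goes at most 62.5 mm and 10.7 degrees, less where a joint would pass 70% of its speed; a pose out of reach is approached as far as the arm can. A call is refused whole if a number of a shift passes 62.5 or a number of a turn 10.7, either way. A call with a gripper value outside its range is refused whole. The fingers move at their own pace and stop on an object; "newtons" is the grip in N (left out, the last holds). Time passes only in rows, so rows that do not move let the fingers close. It gives the time, the measured TCP pose, the force and the opening at its end, in the units of the state.
- env.sense(): the state, without advancing time (a new reading comes with each control period).
- env.read_camera(name): name is "side" or "top"; returns the picture (480x640x3 uint8, red, green, blue); there is no depth.
- env.camera_info(name): a dict with "vertical_fov" (degrees; the focal length in pixels is half the picture's height over the tangent of half this angle, whatever the lens; pixels are square), "cx", "cy" (the principal point, pixels), "rvec" (rotation vector, rad) and "tvec" (3), from world to camera coordinates, as OpenCV has them. Camera axes: x right, y down, z forward; pixel columns grow to the right and rows downward; lengths in m; the calibration is good to about 2 mm. A picture is of the moment at which its call begins. camera_info takes no time and is no camera call.
- env.finish_job(): hands the job in, once; it reports no verdict.
The state is a dict: "time": time; "joints": joint angles; "dq": joint speeds; "joint_torque": joint torques, N m; "tool_pos": TCP position; "tool_rot": TCP orientation; "wrist_force": force on the tool from outside, world axes, zero at the start; "wrist_torque": the same for the moment, N m; "width": finger opening in m.
Only numpy, scipy, OpenCV 4.12 (cv2) and the standard library are available. Lean on these libraries where they do the work, as an engineer would, in place of code of your own. Each camera call takes 0.05 s, during which the arm holds its last target. There are 200 camera calls.

## Working session

There is one attempt and no reset: what is moved stays moved. The work goes in short steps, Python scripts to look and compute and a tool call to move; the robot and the scene stay as the last step left them, time stands still between calls to the robot, and variables do not carry over. Pictures are saved under pics/ and viewed, about 8 in all and at most 12, crops included, and the job is handed in when it is done.

Besides the shell and the picture viewer there is one more tool, called after "Request:" as a command line: name --pt "numbers of a row" for each row, then --argument value for the rest. arm_command: Moves the arm, as the interface text tells. Its arguments: {"type":"object","properties":{"moves":{"type":"array","items":{"type":"array","items":{"type":"number"}}},"newtons":{"type":"number"}},"required":["moves"]}

```bash
mkdir -p pics
cat > h.py <<'E'
import numpy as np, cv2
from workcell import env
def cam(n):
    i=env.camera_info(n); f=240/np.tan(np.radians(i["vertical_fov"])/2)
    K=np.array([[f,0,i["cx"]],[0,f,i["cy"]],[0,0,1]]); R=cv2.Rodrigues(np.array(i["rvec"],float))[0]
    return K,R,np.array(i["tvec"],float)
def ray(n,p):
    K,R,t=cam(n); return -R.T@t, R.T@np.linalg.inv(K)@np.array([p[0],p[1],1.])
def onplane(n,p,z):
    c,d=ray(n,p); return c+d*(z-c[2])/d[2]
def tri(p,q,a="side",b="top"):
    c,d=ray(a,p); e,g=ray(b,q); s=np.linalg.lstsq(np.c_[d,-g],e-c,rcond=None)[0]
    u=c+d*s[0]; v=e+g*s[1]; return (u+v)/2, np.linalg.norm(u-v)
def proj(n,P):
    K,R,t=cam(n); x=K@(R@np.array(P,float)+t); return x[:2]/x[2]
def snap(n,name):
    im=env.read_camera(n); cv2.imwrite(f"pics/{name}.png",im[:,:,::-1]); return im
E
python3 - <<'E'
from h import *
for n in("side","top"):
    snap(n,n+"0"); print(env.camera_info(n), ray(n,(320,240)))
print(env.sense())
E
```

```text
{'vertical_fov': 49.03893438192894, 'cx': 318.8712405084729, 'cy': 237.21633234318116, 'rvec': array([ 2.23954126, -1.03346592,  0.3611402 ]), 'tvec': array([-0.34201842,  0.35825087,  1.07799134])} (array([-0.09025237, -0.55285907,  1.04574709]), array([ 0.48269145,  0.43071898, -0.76257637]))
{'vertical_fov': 49.712200557623746, 'cx': 309.3667587118643, 'cy': 238.96521468081013, 'rvec': array([ 2.25663667, -1.95504687,  0.20146925]), 'tvec': array([-0.05058957,  0.51962389,  1.145642  ])} (array([ 0.28430635, -0.0054063 ,  1.22646017]), array([ 0.19898026,  0.00391947, -0.9802126 ]))
{'time': 0.1, 'joints': array([ 1.16047652e+00,  3.13892965e-01,  4.50764314e-02,  1.30360927e+00,
       -4.95236433e-06,  1.43118490e+00]), 'dq': array([ 0.00029877, -0.00339026,  0.00205754,  0.00084662, -0.0006513 ,
        0.00066332]), 'joint_torque': array([ 3.53453855e-03, -4.81726456e+01,  2.99241936e+01,  1.27108191e-02,
       -1.10825206e-04, -1.95586847e-05]), 'tool_pos': array([0.15359198, 0.55362216, 0.23050984]), 'tool_rot': array([-3.14137080e+00,  1.61430859e-03,  1.30008813e+00]), 'wrist_force': array([ 0.00258389,  0.64058858, -0.06183371]), 'wrist_torque': array([-0.04076805,  0.0488536 , -0.01002071]), 'width': 0.08553165699331958}
```

View pics/side0.png

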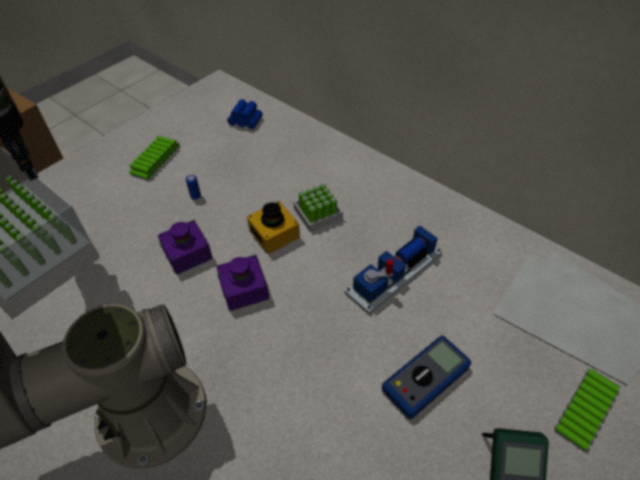

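View pics/top0.png

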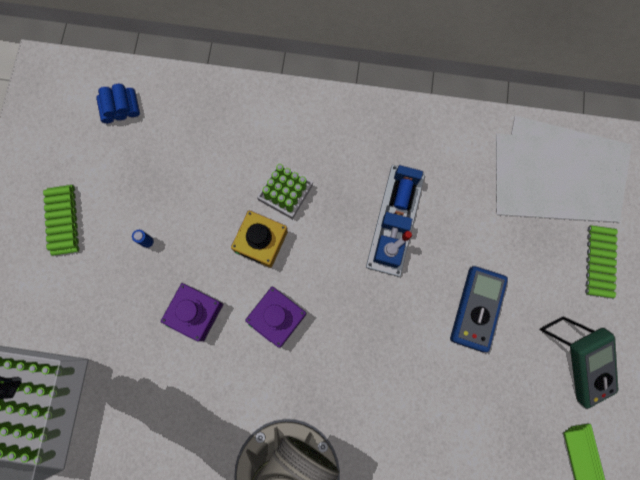

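The side view shows the clamp around (393,270) with its red knob at (390,267), and the yellow station with its black cap at (273,214). The top view has the knob at (407,235), the hub near (392,250) and the cap at (259,236). I'll measure these with masks next.

Run:
```python
from h import *
S=cv2.imread("pics/side0.png");T=cv2.imread("pics/top0.png")
def blobs(im,m,box):
    x0,y0,x1,y1=box; mm=np.zeros(m.shape,np.uint8); mm[y0:y1,x0:x1]=m[y0:y1,x0:x1]
    n,l,s,c=cv2.connectedComponentsWithStats(mm); return [(s[i].tolist(),c[i].round(1).tolist()) for i in range(1,n) if s[i][4]>8]
def red(im):
    b,g,r=[im[...,i].astype(int) for i in range(3)]; return ((r>100)&(g<0.5*r)&(b<0.5*r)).astype(np.uint8)
rs=blobs(S,red(S),(340,220,450,320)); rt=blobs(T,red(T),(360,150,430,280)); print(rs,rt)
dk=lambda im:(im.max(2)<50).astype(np.uint8)
ds=blobs(S,dk(S),(245,195,300,245)); dt=blobs(T,dk(T),(235,210,290,262)); print(ds,dt)
print("knob",tri(rs[0][1],rt[0][1]))
hs=cv2.cvtColor(T,cv2.COLOR_BGR2HSV)
ye=cv2.inRange(hs,(15,120,80),(35,255,255)); c=max(cv2.findContours(ye,0,2)[0],key=cv2.contourArea); r=cv2.minAreaRect(c); print("yellow",r,[onplane("top",p,.06).round(3).tolist() for p in cv2.boxPoints(r)],onplane("top",r[0],.06))
for d in dt: print("cap",d, onplane("top",d[1],.1))
a=cv2.resize(S[190:320,240:450],None,fx=3.8,fy=3.8,interpolation=2); cv2.imwrite("pics/sc.png",a)
b=cv2.resize(T[155:285,355:435],None,fx=4.6,fy=4.6,interpolation=2); cv2.imwrite("pics/tc.png",b)
```

```text
[([388, 260, 4, 3, 9], [389.7, 261.1])] [([405, 231, 7, 7, 33], [408.2, 234.0])]
[([262, 203, 22, 25, 431], [272.0, 215.3]), ([250, 226, 13, 18, 76], [256.1, 234.4])] [([246, 224, 26, 25, 489], [258.3, 236.0]), ([243, 255, 15, 7, 15], [250.0, 258.1])]
knob (array([ 0.54906951, -0.18943839,  0.12045346]), np.float64(0.0012963373532242262))
yellow ((258.571044921875, 237.3450469970703), (42.915435791015625, 43.635108947753906), 24.623563766479492) [[0.473, 0.2, 0.06], [0.571, 0.175, 0.06], [0.542, 0.079, 0.06], [0.445, 0.106, 0.06]] [0.50708566 0.1398622  0.06      ]
cap ([246, 224, 26, 25, 489], [258.3, 236.0]) [0.50237078 0.13596858 0.1       ]
cap ([243, 255, 15, 7, 15], [250.0, 258.1]) [0.45069876 0.14601561 0.1       ]
```

View pics/tc.png

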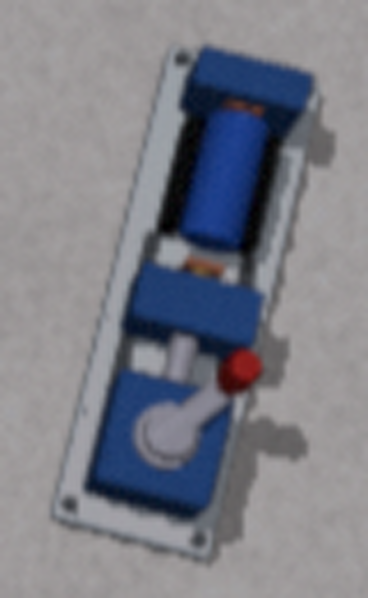

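View pics/sc.png

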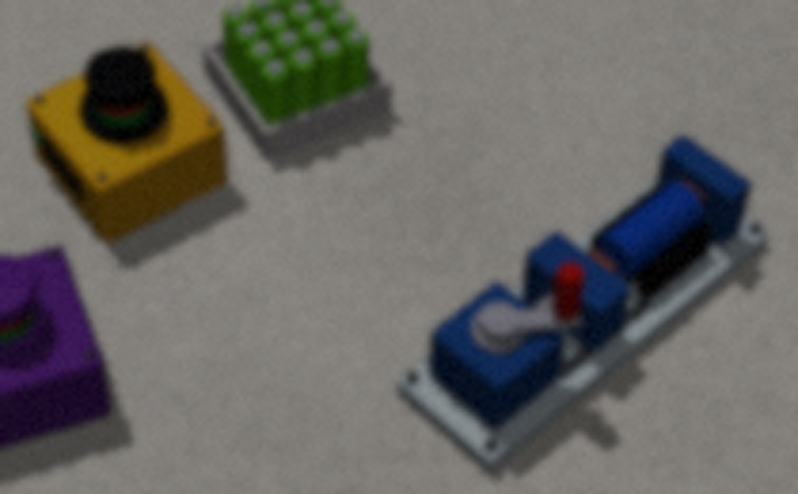

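The top crop shows the hub disc at crop (170,432), the knob's top at (240,368) and the plate's near corners at (52,518) and (212,560). The side crop shows the knob from (570,268) to (568,318) and the hub at (497,325).

Run:
```python
from h import *
tc=lambda x,y:(355+x/4.6-.4,155+y/4.6-.4); sc=lambda x,y:(240+x/3.8-.4,190+y/3.8-.4)
print("hub",tri(sc(495,325),tc(170,430)), onplane("top",tc(170,430),.077),onplane("side",sc(495,325),.077))
print("knobtop",tri(sc(570,270),tc(242,366)),onplane("top",tc(243,366),.118),onplane("side",sc(570,270),.118))
P=[onplane("top",tc(*p),.016) for p in((52,518),(212,560),(172,45))]
print(P,np.linalg.norm(P[0]-P[1]),np.linalg.norm(P[0]-P[2])); d=P[2]-P[0]; print("yaw edge",np.arctan2(d[1],d[0])); d=P[0]-P[1];print(np.arctan2(d[1],d[0])-np.pi/2)
b=(P[0]+P[1])/2; 
for y in(-.2,-.23,-.26): print(y,b+.045*np.array([np.cos(y),np.sin(y),0]))
# end post top corners z=.068, jaw
q=[onplane("top",tc(*p),.068) for p in((205,47),(315,78))]; print(q)
for a,bb in (((121,62),(258.3,236)),): print("captop",tri(sc(*a),bb), onplane("side",sc(*a),.1))
```

```text
hub (array([ 0.5204471 , -0.16181046,  0.0747776 ]), np.float64(0.005662143582292844)) [ 0.52230086 -0.16328092  0.077     ] [ 0.51645587 -0.16130179  0.077     ]
knobtop (array([ 0.54921214, -0.18797948,  0.12024092]), np.float64(0.0005911915076860435)) [ 0.54957591 -0.18862827  0.118     ] [ 0.55103878 -0.18724246  0.118     ]
[array([ 0.48064538, -0.11680373,  0.016     ]), array([ 0.47080185, -0.20040741,  0.016     ]), array([ 0.74310191, -0.14954916,  0.016     ])] 0.08418117996905186 0.2644913813089159
yaw edge -0.12412379039419981
-0.11720087367414345
-0.2 [ 0.51982661 -0.16754569  0.016     ]
-0.23 [ 0.5195386  -0.16886456  0.016     ]
-0.26 [ 0.51921116 -0.17017419  0.016     ]
[array([ 0.7247463 , -0.16018646,  0.068     ]), array([ 0.71626879, -0.21754314,  0.068     ])]
captop (array([0.49966959, 0.13223413, 0.12155527]), np.float64(0.0035786614842538435)) [0.51500198 0.14725263 0.1       ]
```

Two independent fits agree on the crank axis: (0.5205,-0.1635) with yaw about -0.12. The knob is at (0.550,-0.188), giving a crank angle of about 0.57 rad and a radius of 38 mm against the stated 40. The plan is to keep the tool at yaw 0 and drive the knob round in a circle, since it spins freely.

Request:
arm_command --pt "0 0 -6 0 0 9.3 100" --pt "0 0 -6 0 0 9.3 100" --pt "0 0 -6 0 0 9.3 100" --pt "0 0 -6 0 0 9.3 100" --pt "0 0 -6 0 0 9.3 60" --pt "0 0 -6 0 0 9.3 60" --pt "0 0 0 0 0 9.3 60" --pt "0 0 0 0 0 9.3 60"

```text
time: 1.1
tool_pos: [0.1527, 0.5514, 0.263]
tool_rot: [3.131, 0.004, -0.041]
wrist_force: [0.2, -0.8, -0.3]
width: 0.0512
```

Request:
arm_command --pt "28 53 0 0 0 -2 60" --pt "28 53 0 0 0 0 60" --pt "28 53 0 0 0 0 60" --pt "28 53 0 0 0 0 60" --pt "28 53 0 0 0 0 60" --pt "28 53 0 0 0 0 60" --pt "28 53 0 0 0 0 60" --pt "28 53 0 0 0 0 60" --pt "28 53 0 0 0 0 60" --pt "28 53 0 0 0 0 60" --pt "28 53 0 0 0 0 60" --pt "28 53 0 0 0 0 60" --pt "20 40 0 0 0 0 60"

```text
time: 2.72
tool_pos: [0.511, -0.1461, 0.2647]
tool_rot: [3.129, 0.005, -0.001]
wrist_force: [-0.1, 1.0, 0.5]
width: 0.0513
```

Request:
arm_command --pt "20 21 35 0.7 0.3 0 60" --pt "19 21 35 0 0 0 60" --pt "0 0 35 0 0 0 60" --pt "0 0 0 0 0 0 60"

```text
time: 3.22
tool_pos: [0.5514, -0.1946, 0.1548]
tool_rot: [-3.14, 0.002, -0.007]
wrist_force: [-1.3, 0.2, 0.1]
width: 0.0513
```

Run:
```python
from h import *
s=env.sense();print(s["tool_pos"],s["tool_rot"],s["width"])
S=snap("side","s1");T=snap("top","t1")
print(proj("side",s["tool_pos"]),proj("top",s["tool_pos"]))
a=cv2.resize(S[200:310,330:450],None,fx=3.4,fy=4*.85,interpolation=2);b=cv2.resize(T[180:290,350:470],None,fx=3.4,fy=3.4,interpolation=2)
cv2.imwrite("pics/m1.png",np.hstack([a,b])[:,:,::-1])
```

```text
[ 0.5513696  -0.19457156  0.15483548] [-3.14037391e+00  1.64770674e-03 -6.63056764e-03] 0.05127958695217878
[393.88861379 251.81032328] [413.59374813 230.11444971]
```

View pics/m1.png

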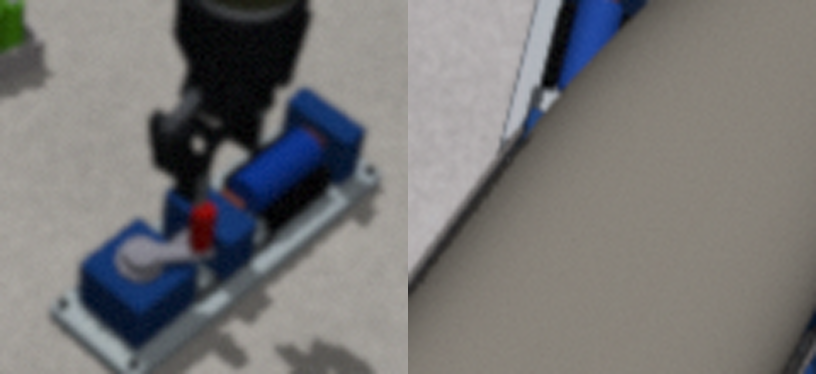

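The side picture shows the fingers straddling the knob along x, one on each side, while the arm hides the top view. I'll correct y by about 6 mm, descend and grip.

Request:
arm_command --pt "-1 -6 24 0 0 0 60" --pt "0 0 24 0 0 0 60" --pt "0 0 20 0 0 0 60" --pt "0 0 3 0 0 0 60"

```text
time: 3.82
tool_pos: [0.5587, -0.1905, 0.0965]
tool_rot: [3.133, -0.019, -0.004]
wrist_force: [0.4, -0.9, 0.4]
width: 0.0512
```

Request:
arm_command --pt "0 0 0 0 0 0 0" --pt "0 0 0 0 0 0 0" --pt "0 0 0 0 0 0 0" --pt "0 0 0 0 0 0 0" --pt "0 0 0 0 0 0 0" --newtons 40

```text
time: 4.45
tool_pos: [0.5609, -0.1917, 0.1015]
tool_rot: [3.129, -0.025, -0.003]
wrist_force: [0.3, -0.9, 0.1]
width: 0.0002
```

The fingers shut to 0 mm, so the grasp missed or the knob slipped out. I'll look.

Run:
```python
from h import *
s=env.sense();print(s["tool_pos"],s["tool_rot"],s["joints"],s["dq"],s["wrist_force"])
S=snap("side","s2");print(proj("side",s["tool_pos"]))
s=env.sense();print(s["tool_pos"],s["dq"])
cv2.imwrite("pics/m2.png",cv2.resize(S[200:310,330:450],None,fx=5,fy=5,interpolation=2)[:,:,::-1])
```

```text
[ 0.5608774  -0.19165249  0.10153434] [ 3.12902923 -0.02476151 -0.00322957] [-4.64529681e-01  3.92794064e-01 -1.66501669e-01  9.83735742e-01
 -2.30264164e-04  1.10964858e+00] [-0.00031905 -0.00201042  0.0038012   0.00053454  0.00078003 -0.00056402] [ 0.34176927 -0.89344698  0.09003797]
[393.12954063 263.5109761 ]
[ 0.56089117 -0.19167099  0.10153876] [-0.00057443  0.00263832 -0.00405521  0.00013901 -0.00289826  0.00161678]
```

View pics/m2.png

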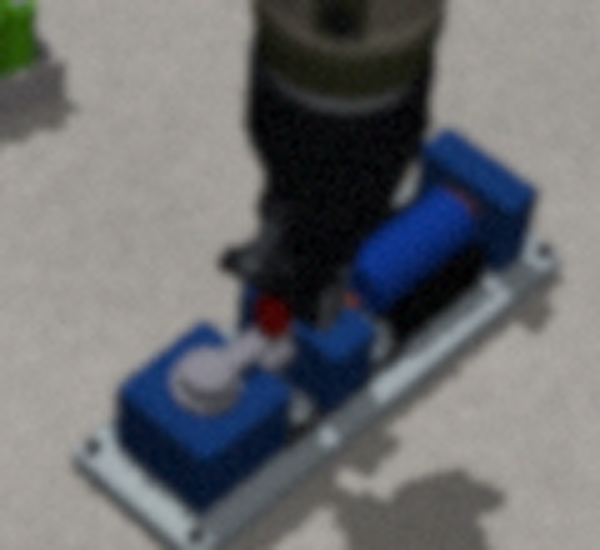

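My reading is that the tool drifted +x during the descent, so the closing -x finger pushed the knob back to crank 0 and it slid out sideways. I'll lift, open and check whether the arm drifts when told to stay still.

Request:
arm_command --pt "0 0 -30 0 0 0 0" --pt "0 0 -20 0 0 0 0"

```text
time: 4.75
tool_pos: [0.5586, -0.1903, 0.1506]
tool_rot: [3.131, -0.021, -0.003]
wrist_force: [0.3, 1.1, -0.3]
width: -0.0003
```

Request:
arm_command --pt "0 0 0 0.7 -1.4 0 60" --pt "0 0 0 0 0 0 60" --pt "0 0 0 0 0 0 60"

```text
time: 5.12
tool_pos: [0.5599, -0.1905, 0.1526]
tool_rot: [-3.141, -0.0, -0.003]
wrist_force: [0.1, 0.2, -0.3]
width: 0.0507
```

Request:
arm_command --pt "0 0 0 0 0 0 60" --pt "0 0 0 0 0 0 60" --pt "0 0 0 0 0 0 60"

```text
time: 5.5
tool_pos: [0.5592, -0.1901, 0.1518]
tool_rot: [-3.14, 0.001, -0.003]
wrist_force: [0.1, 0.1, -0.7]
width: 0.0508
```

Run:
```python
from h import *
S=snap("side","s3")
h=cv2.cvtColor(S,cv2.COLOR_RGB2HSV); m=cv2.inRange(h,(0,120,50),(8,255,255))|cv2.inRange(h,(172,120,50),(180,255,255)); m[:, :340]=0;m[:,450:]=0;m[:220]=0;m[320:]=0
n,l,s,c=cv2.connectedComponentsWithStats(m);print(s,c)
for i in range(1,n):
  if s[i][4]>15: print(onplane("side",c[i],.1))
cv2.imwrite("pics/m3.png",cv2.resize(S[200:310,330:450],None,fx=5,fy=5,interpolation=2)[:,:,::-1])
```

```text
[[     0      0    640    480 307147]
 [   381    256      7     11     53]] [[319.48885713 239.49622168]
 [384.0754717  261.39622642]]
[ 0.55367977 -0.17182458  0.1       ]
```

View pics/m3.png

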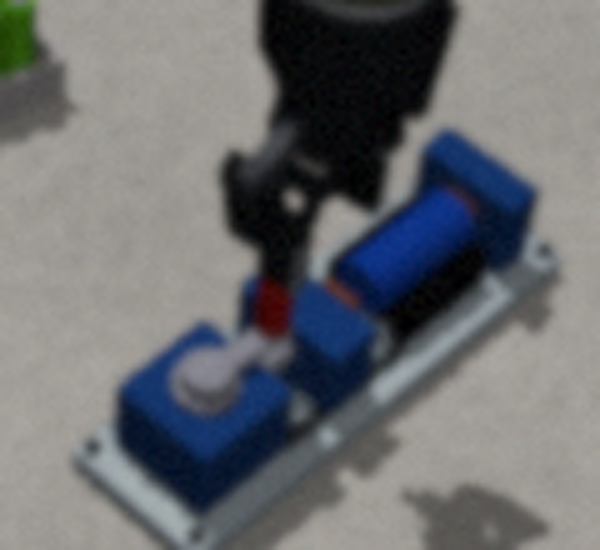

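There is no drift in free air, so the tool must have touched something on the way down. The picture shows the knob now lying along clamp +x at about (0.557,-0.169), which matches crank ≈ 0 (predicted (0.560,-0.168)). There the jaw axis is radial, so closing will not turn the crank. I'll move over it and descend in small steps.

Request:
arm_command --pt "0 -11 0 0 0 0 80" --pt "0 -11 0 0 0 0 80" --pt "0 0 12 0 0 0 80" --pt "0 0 12 0 0 0 80" --pt "0 0 0 0 0 0 80"

```text
time: 6.18
tool_pos: [0.5588, -0.1656, 0.1256]
tool_rot: [-3.14, 0.002, -0.002]
wrist_force: [-0.6, -0.1, 0.5]
width: 0.0684
```

Request:
arm_command --pt "0 0 12 0 0 0 80" --pt "0 0 8 0 0 0 80"

```text
time: 6.42
tool_pos: [0.559, -0.1661, 0.1046]
tool_rot: [-3.14, 0.001, -0.002]
wrist_force: [0.2, -0.7, -0.0]
width: 0.068
```

Request:
arm_command --pt "0 0 8 0 0 0 80" --pt "0 0 8 0 0 0 80"

```text
time: 6.68
tool_pos: [0.5589, -0.1663, 0.0873]
tool_rot: [-3.14, 0.001, -0.003]
wrist_force: [-0.2, 0.1, 0.6]
width: 0.0683
```

Clean descent. Closing.

Request:
arm_command --pt "0 1 2 0 0 0 0" --pt "0 0 0 0 0 0 0" --pt "0 0 0 0 0 0 0" --pt "0 0 0 0 0 0 0" --pt "0 0 0 0 0 0 0" --newtons 50

```text
time: 7.3
tool_pos: [0.5595, -0.1674, 0.0848]
tool_rot: [-3.14, 0.0, -0.003]
wrist_force: [1.0, -0.3, -2.6]
width: 0.0165
```

The grip holds (16.5 mm wide on an 18 mm knob) at (0.5595,-0.1674), which lies on the expected circle. Now turning clockwise, with the first 90° as a trial.

Request:
arm_command --pt "-2.4 10.2 0 0 0 0 0" --pt "-5 9.2 0 0 0 0 0" --pt "-7.2 7.6 0 0 0 0 0" --pt "-8.9 5.5 0 0 0 0 0" --pt "-10 3 0 0 0 0 0" --pt "-10.4 0.3 0 0 0 0 0"

```text
time: 8.05
tool_pos: [0.5112, -0.1984, 0.0848]
tool_rot: [-3.123, 0.002, 0.001]
wrist_force: [4.1, 11.1, -1.0]
width: 0.0168
```

```bash
cat > g.py <<'E'
from h import *
import sys
# plan n rows of step deg, from measured pose, aiming at circle
cx,cy,r=.5205,-.1635,.040
s=env.sense();p=s["tool_pos"];th=np.degrees(np.arctan2(p[1]-cy,p[0]-cx))
print("pos",p.round(4),s["tool_rot"].round(3),"F",s["wrist_force"].round(1),"r",np.hypot(p[0]-cx,p[1]-cy).round(4),"theta",th.round(1),"w",s["width"].round(4))
n,st,g=int(sys.argv[1]),float(sys.argv[2]),float(sys.argv[3]) # g lag gain
a=np.radians(th-st*np.arange(n+1)); d=np.diff(np.c_[np.cos(a),-np.sin(a)]*r*1e3*g,axis=0)
print([[round(x,1),round(y,1),0,0,0,0,0] for x,y in d])
E
python3 g.py 20 15 1
```

```text
Traceback (most recent call last):
  File "g.py", line 6, in <module>
    print("pos",p.round(4),s["tool_rot"].round(3),"F",s["wrist_force"].round(1),"r",np.hypot(p[0]-cx,p[1]-cy).round(4),"theta",th.round(1),"w",s["width"].round(4))
                                                                                                                                               ^^^^^^^^^^^^^^^^
AttributeError: 'float' object has no attribute 'round'
```

```bash
sed -i 's/,"w",s\["width"\].round(4)//; s/cy,r=.5205,-.1635/cy,r=.5203,-.1597/' g.py; python3 g.py 8 15 1
```

```text
pos [ 0.5112 -0.1984  0.0848] [-3.123e+00  2.000e-03  1.000e-03] F [ 4.1 11.1 -1. ] r 0.0398 theta -103.3
[[np.float64(-9.8), np.float64(-3.7), 0, 0, 0, 0, 0], [np.float64(-8.5), np.float64(-6.1), 0, 0, 0, 0, 0], [np.float64(-6.6), np.float64(-8.1), 0, 0, 0, 0, 0], [np.float64(-4.3), np.float64(-9.5), 0, 0, 0, 0, 0], [np.float64(-1.7), np.float64(-10.3), 0, 0, 0, 0, 0], [np.float64(1.0), np.float64(-10.4), 0, 0, 0, 0, 0], [np.float64(3.7), np.float64(-9.8), 0, 0, 0, 0, 0], [np.float64(6.1), np.float64(-8.5), 0, 0, 0, 0, 0]]
```

Request:
arm_command --pt "-9.8 -3.7 0 -1 0 0 0" --pt "-8.5 -6.1 0 0 0 0 0" --pt "-6.6 -8.1 0 0 0 0 0" --pt "-4.3 -9.5 0 0 0 0 0" --pt "-1.7 -10.3 0 0 0 0 0" --pt "1 -10.4 0 0 0 0 0"

```text
time: 8.8
tool_pos: [0.481, -0.1513, 0.0848]
tool_rot: [3.14, -0.003, -0.003]
wrist_force: [2.9, -2.6, -5.8]
width: 0.0161
```

```bash
sed -i 's/\[\[round(x,1),round(y,1),0,0,0,0,0\] for x,y in d\]/d.round(1).tolist()/' g.py; python3 g.py 8 15 1
```

```text
pos [ 0.481  -0.1513  0.0848] [ 3.14e+00 -3.00e-03 -3.00e-03] F [ 2.9 -2.6 -5.8] r 0.0401 theta 168.0
[[3.5, -9.8], [5.9, -8.6], [7.9, -6.8], [9.4, -4.5], [10.3, -1.9], [10.4, 0.8], [9.8, 3.5], [8.6, 5.9]]
```

The circle fits (r = 40.1 mm, small forces). Continuing.

Request:
arm_command --pt "3.5 -9.8 0 0 0 0 0" --pt "5.9 -8.6 0 0 0 0 0" --pt "7.9 -6.8 0 0 0 0 0" --pt "9.4 -4.5 0 0 0 0 0" --pt "10.3 -1.9 0 0 0 0 0" --pt "10.4 0.8 0 0 0 0 0" --pt "9.8 3.5 0 0 0 0 0" --pt "8.6 5.9 0 0 0 0 0"

```text
time: 9.8
tool_pos: [0.5476, -0.1297, 0.0847]
tool_rot: [3.133, 0.007, -0.004]
wrist_force: [-5.4, -3.0, 3.1]
width: 0.0167
```

```bash
python3 g.py 10 15 1
```

```text
pos [ 0.5476 -0.1297  0.0847] [ 3.133  0.007 -0.004] F [-5.4 -3.   3.1] r 0.0406 theta 47.6
[[6.7, 8.0], [4.4, 9.5], [1.8, 10.3], [-0.9, 10.4], [-3.6, 9.8], [-6.0, 8.6], [-8.0, 6.7], [-9.5, 4.4], [-10.3, 1.8], [-10.4, -0.9]]
```

Request:
arm_command --pt "6.7 8 0 0.4 0.4 0 0" --pt "4.4 9.5 0 0 0 0 0" --pt "1.8 10.3 0 0 0 0 0" --pt "-0.9 10.4 0 0 0 0 0" --pt "-3.6 9.8 0 0 0 0 0" --pt "-6 8.6 0 0 0 0 0" --pt "-8 6.7 0 0 0 0 0" --pt "-9.5 4.4 0 0 0 0 0"

```text
time: 10.8
tool_pos: [0.5317, -0.1977, 0.0848]
tool_rot: [-3.136, -0.0, -0.001]
wrist_force: [-0.4, 6.5, 1.7]
width: 0.0164
```

```bash
python3 g.py 10 15 1
```

```text
pos [ 0.5317 -0.1977  0.0848] [-3.136e+00 -0.000e+00 -1.000e-03] F [-0.4  6.5  1.7] r 0.0397 theta -73.3
[[-10.3, 1.7], [-10.4, -1.1], [-9.8, -3.7], [-8.5, -6.1], [-6.6, -8.1], [-4.3, -9.5], [-1.7, -10.3], [1.1, -10.4], [3.7, -9.8], [6.1, -8.5]]
```

Request:
arm_command --pt "-10.3 1.7 0 -0.3 0 0 0" --pt "-10.4 -1.1 0 0 0 0 0" --pt "-9.8 -3.7 0 0 0 0 0" --pt "-8.5 -6.1 0 0 0 0 0" --pt "-6.6 -8.1 0 0 0 0 0" --pt "-4.3 -9.5 0 0 0 0 0" --pt "-1.7 -10.3 0 0 0 0 0" --pt "1.1 -10.4 0 0 0 0 0"

```text
time: 11.8
tool_pos: [0.4812, -0.1507, 0.0848]
tool_rot: [3.137, -0.01, -0.003]
wrist_force: [4.7, -3.3, -5.6]
width: 0.0164
```

```bash
python3 g.py 10 15 1
```

```text
pos [ 0.4812 -0.1507  0.0848] [ 3.137e+00 -1.000e-02 -3.000e-03] F [ 4.7 -3.3 -5.6] r 0.0402 theta 167.0
[[3.7, -9.8], [6.1, -8.5], [8.1, -6.6], [9.5, -4.3], [10.3, -1.7], [10.4, 1.0], [9.8, 3.7], [8.5, 6.1], [6.6, 8.1], [4.3, 9.5]]
```

Request:
arm_command --pt "3.7 -9.8 0 0 0 0 0" --pt "6.1 -8.5 0 0 -0.5 0 0" --pt "8.1 -6.6 0 0 0 0 0" --pt "9.5 -4.3 0 0 0 0 0" --pt "10.3 -1.7 0 0 0 0 0" --pt "10.4 1 0 0 0 0 0" --pt "9.8 3.7 0 0 0 0 0" --pt "8.5 6.1 0 0 0 0 0"

```text
time: 12.8
tool_pos: [0.5481, -0.1302, 0.0846]
tool_rot: [3.132, 0.008, -0.004]
wrist_force: [-5.6, -3.0, 3.9]
width: 0.0165
```

```bash
python3 g.py 12 8 1
```

```text
pos [ 0.5481 -0.1302  0.0846] [ 3.132  0.008 -0.004] F [-5.6 -3.   3.9] r 0.0405 theta 46.6
[[3.8, 4.1], [3.2, 4.6], [2.5, 5.0], [1.8, 5.3], [1.0, 5.5], [0.3, 5.6], [-0.5, 5.6], [-1.3, 5.4], [-2.0, 5.2], [-2.7, 4.9], [-3.4, 4.4], [-4.0, 3.9]]
```

Request:
arm_command --pt "3.8 4.1 0 0.5 0.5 0 0" --pt "3.2 4.6 0 0 0 0 0" --pt "2.5 5 0 0 0 0 0" --pt "1.8 5.3 0 0 0 0 0" --pt "1 5.5 0 0 0 0 0"

```text
time: 13.42
tool_pos: [0.5601, -0.1542, 0.0847]
tool_rot: [-3.138, 0.003, -0.003]
wrist_force: [-3.1, 1.6, 3.0]
width: 0.0166
```

Request:
arm_command --pt "0.3 5.6 0 0 0 0 0" --pt "-0.5 3 0 0 0 0 0" --pt "-0.5 3 0 0 0 0 0"

```text
time: 13.8
tool_pos: [0.5601, -0.1645, 0.0847]
tool_rot: [-3.133, 0.001, -0.002]
wrist_force: [-0.1, 10.6, 4.8]
width: 0.0163
```

Request:
arm_command --pt "-0.8 3 0 0 0 0 0" --pt "-0.8 3 0 0 0 0 0"

```text
time: 14.05
tool_pos: [0.56, -0.1644, 0.0848]
tool_rot: [-3.121, -0.003, 0.003]
wrist_force: [0.6, 12.2, 3.8]
width: 0.0169
```

It is blocked with tangential force rising to 12 N and no motion, within 3 mm of the predicted stop. One firmer push will confirm.

Request:
arm_command --pt "0 5 0 -0.8 0 0 0" --pt "0 6 0 -0.8 0 0 0"

```text
time: 14.3
tool_pos: [0.56, -0.1648, 0.0847]
tool_rot: [-3.128, -0.005, 0.01]
wrist_force: [-0.8, 21.7, 10.0]
width: 0.0165
```

```bash
python3 g.py 1 1 1
python3 - <<'E'
from h import *
S=snap("side","s4");cv2.imwrite("pics/m4.png",cv2.resize(S[200:310,330:450],None,fx=5,fy=5,interpolation=2)[:,:,::-1])
E
```

```text
pos [ 0.56   -0.1648  0.0847] [-3.128 -0.005  0.01 ] F [-0.8 21.7 10. ] r 0.04 theta -7.3
[[-0.1, 0.7]]
```

View pics/m4.png

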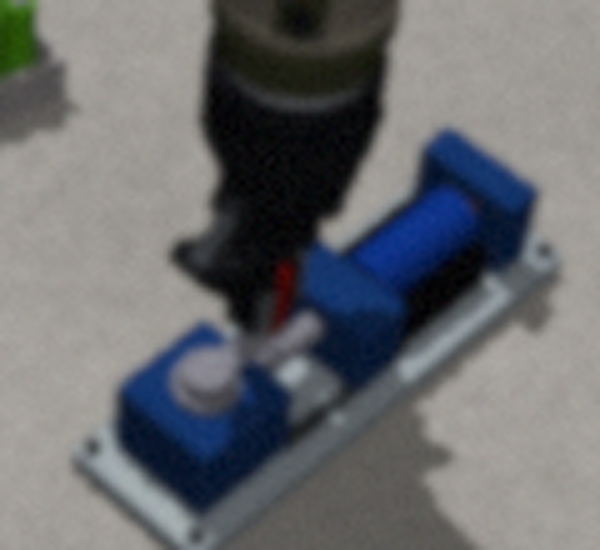

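The jaw has closed up against the cell, and the force reached 22 N with no motion. The knob angle is -7.3°, which equals the clamp yaw, so this is the end stop. Releasing and moving to the station.

Request:
arm_command --pt "0 0 0 0 0 0 0" --pt "0 0 0 0 0 0 60" --pt "0 0 0 0 0 0 60" --pt "0 0 0 0 0 0 60" --pt "0 0 -20 0 0 0 60" --pt "0 0 -40 0 0 0 60" --pt "0 0 -40 -0.8 0.3 0.6 60" --pt "-9 -50 0 0 0 0 0" --pt "-9 -50 0 0 0 0 0" --pt "-9 -50 0 0 0 0 0" --pt "-9 -50 0 0 0 0 0" --pt "-9 -50 0 0 0 0 0" --pt "-9 -48 0 0 0 0 0" --pt "0 0 0 0 0 0 0"

```text
time: 16.1
tool_pos: [0.5119, 0.1347, 0.1864]
tool_rot: [3.137, -0.024, -0.009]
wrist_force: [0.1, -0.2, -0.5]
width: -0.0001
```

Run:
```python
from h import *
s=env.sense();print(s["tool_pos"],s["tool_rot"],s["wrist_force"])
T=cv2.imread("pics/top0.png");S=cv2.imread("pics/side0.png")
# predicted cap outline vs dark mask bbox, for candidate centre
for n,im,box in(("top",T,(238,215,285,258)),("side",S,(258,198,288,226))):
    x0,y0,x1,y1=box;m=np.zeros(im.shape[:2],bool);m[y0:y1,x0:x1]=im[y0:y1,x0:x1].max(2)<50
    y,x=np.nonzero(m);print(n,x.min(),x.max(),y.min(),y.max())
    a=np.linspace(0,6.28,60)
    for c in((.505,.138),(.508,.140)):
        q=np.array([proj(n,(c[0]+.024*np.cos(t),c[1]+.024*np.sin(t),z)) for t in a for z in(.086,.1)]);print(c,q.min(0),q.max(0))
S=snap("side","s5");T=snap("top","t5")
a=cv2.resize(S[190:300,230:350],None,fx=3.3,fy=3.3,interpolation=2);b=cv2.resize(T[150:260,360:480],None,fx=3.3,fy=3.3,interpolation=2)
cv2.imwrite("pics/m5.png",np.hstack([a,b])[:,:,::-1])
```

```text
[0.51189163 0.13467306 0.18636645] [ 3.13699188 -0.02389923 -0.00909729] [ 0.0794765  -0.20318074 -0.54292484]
top 241 271 224 257
(0.505, 0.138) [246.78434365 224.2090563 ] [268.84971434 246.5082607 ]
(0.508, 0.14) [246.1204602  222.78838066] [268.18166196 245.08030459]
side 262 283 203 225
(0.505, 0.138) [261.63525058 202.94445923] [281.3622701  220.80743188]
(0.508, 0.14) [261.91654221 201.92373357] [281.60648604 219.73875812]
```

View pics/m5.png

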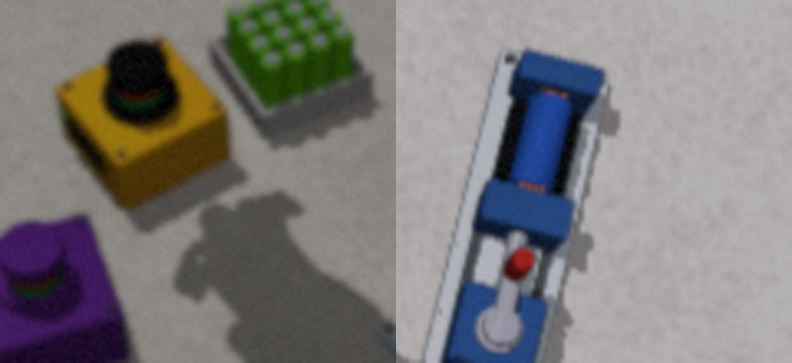

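The right crop shows the cell pinched between both copper contacts, with the crank pointing along clamp +x. The left crop shows the released plunger, cap at crop (138,65), and (0.505,0.138) reproduces the cap outline in both views. Descending.

Request:
arm_command --pt "-6 -3 0 0.2 -1.4 0 0" --pt "0 0 25 0 0 0 0" --pt "0 0 25 0 0 0 0" --pt "0 0 20 0 0 0 0" --pt "0 0 0 0 0 0 0"

```text
time: 16.82
tool_pos: [0.5084, 0.1288, 0.1148]
tool_rot: [3.14, 0.003, -0.024]
wrist_force: [0.6, -0.2, -0.4]
width: 0.0004
```

Request:
arm_command --pt "0 0 3 0 0 0 0" --pt "0 0 3 0 0 0 0"

```text
time: 17.08
tool_pos: [0.5098, 0.1276, 0.11]
tool_rot: [3.14, 0.002, -0.026]
wrist_force: [1.0, 0.5, 0.9]
width: -0.0002
```

Request:
arm_command --pt "-2 -5 0 0 0 0 0" --pt "-2 -5 0 0 0 0 0" --pt "0 0 0 0 0 0 0"

```text
time: 17.45
tool_pos: [0.5065, 0.1386, 0.1112]
tool_rot: [3.14, -0.0, -0.026]
wrist_force: [0.5, -0.2, -0.4]
width: -0.0003
```

Request:
arm_command --pt "0 0 4 0 0 0 0" --pt "0 0 4 0 0 0 0"

```text
time: 17.7
tool_pos: [0.5068, 0.139, 0.1033]
tool_rot: [3.14, -0.001, -0.026]
wrist_force: [-0.5, 0.4, -0.2]
width: 0.0001
```

Request:
arm_command --pt "-1 0 2 0 0 0 0" --pt "0 0 2 0 0 0 0"

```text
time: 17.95
tool_pos: [0.5054, 0.1389, 0.0987]
tool_rot: [3.14, -0.001, -0.026]
wrist_force: [-0.3, 0.7, 3.0]
width: -0.0006
```

Request:
arm_command --pt "0 0 2 0 0 0 0" --pt "0 0 2 0 0 0 0"

```text
time: 18.2
tool_pos: [0.5054, 0.139, 0.095]
tool_rot: [3.141, -0.001, -0.026]
wrist_force: [-2.2, 1.0, 5.0]
width: -0.0002
```

Request:
arm_command --pt "0 0 2 0 0 0 0"

```text
time: 18.32
tool_pos: [0.5054, 0.1389, 0.0932]
tool_rot: [3.141, -0.001, -0.026]
wrist_force: [-1.5, -0.9, 6.1]
width: 0.0
```

Forces match the spring law for a contact at 100 mm. Going the last 3 mm.

Request:
arm_command --pt "0 0 2 0 0 0 0" --pt "0 0 1.2 0 0 0 0"

```text
time: 18.58
tool_pos: [0.5055, 0.1389, 0.0906]
tool_rot: [3.141, -0.002, -0.026]
wrist_force: [-2.5, 0.3, 7.0]
width: 0.0006
```

Run:
```python
from h import *
S=snap("side","s6");T=snap("top","t6")
for _ in range(6):
    env.read_camera("side"); s=env.sense();print(s["time"],s["tool_pos"].round(4),s["wrist_force"].round(1))
a=cv2.resize(S[190:240,245:305],None,fx=6.6,fy=6.6,interpolation=2);b=cv2.resize(T[155:280,355:475],None,fx=3.3,fy=3.3,interpolation=2)[:330]
cv2.imwrite("pics/m6.png",np.hstack([a[:330],b])[:,:,::-1])
```

```text
18.725 [0.5054 0.1389 0.0907] [-2.3 -1.   6.9]
18.775 [0.5054 0.1389 0.0907] [-2.3  0.4  6. ]
18.825 [0.5054 0.1389 0.0907] [-3.5 -0.5  6.4]
18.875 [0.5054 0.1389 0.0907] [-2.8 -0.1  6.5]
18.925 [0.5054 0.1389 0.0907] [-2.8 -0.4  7. ]
18.975 [0.5054 0.1389 0.0907] [-2.2  0.3  6.8]
```

View pics/m6.png

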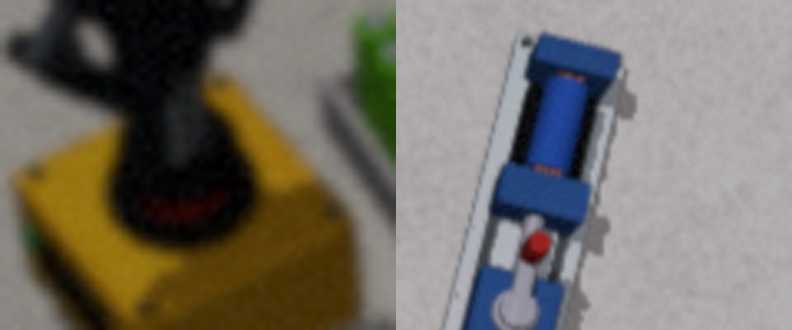

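Only the red half of the stem shows, and the clamp is still tight. I'll nudge down 0.8 mm to 10 mm and hand in if it is steady.

Request:
arm_command --pt "0 0 0.9 0 0 0 0"

```text
time: 19.1
tool_pos: [0.5055, 0.139, 0.0903]
tool_rot: [3.141, -0.002, -0.026]
wrist_force: [-3.1, 0.4, 7.4]
width: 0.0
```

Run:
```python
from h import *
for _ in range(4):
    env.read_camera("side"); s=env.sense();print(s["time"],s["tool_pos"].round(4),s["wrist_force"].round(1))
if .0885<s["tool_pos"][2]<.0915: print(env.finish_job())
```

```text
19.15 [0.5054 0.1389 0.0902] [-2.2 -0.1  6.9]
19.2 [0.5054 0.1389 0.0903] [-2.2 -1.2  6.5]
19.25 [0.5054 0.1389 0.0902] [-2.6 -0.   7.3]
19.3 [0.5054 0.1389 0.0903] [-2.8 -0.6  7.1]
the job is handed in; nothing more can be done
None
```

I clamped the cell and handed the job in at 19.3 s, with the arm still holding the plunger half-way down. No verdict was reported.

- **Crank:** I turned it clockwise about two turns to its end stop. There, 22 N at the knob moved it no further, and the crank lay along the clamp's +x. The pictures show the cell held between both copper contacts.
- **Plunger:** The last readings put the fingertips at 90.2–90.3 mm, so it is pressed about 9.7–9.8 mm. The force was 6.5–7.3 N, slightly under the 7.5 N expected at half-way. The picture taken 0.4 mm higher shows only the red half of the stem. It was never pushed lower than that.
- **What went wrong:** My first grasp of the knob missed. The tool appears to have touched something on the way down, though I couldn't tell what, and the closing fingers pushed the crank back to about 0. I gripped it again from there.
- **Not checked:** I did not go near the meter, spare cell or tray, but I did not check their positions at the end.

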